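# Brake lever check on a donated handlebar

## Robot

A 6-joint arm with a two-finger parallel gripper is mounted at the origin on the work surface. World frame = base frame: x ahead of the robot, y to its left, z up, the work surface at z = 0. Lengths are in mm, angles in degrees, forces in N, time in s.
With the tool pointing down it reaches from about 350 to 850 mm from the base axis. Payload 8.1 kg.
Tool frame: the origin (TCP) lies between the finger pads; the fingertips stand 8 mm ahead of it and the grasp point (between the pads) lies 11 mm behind it (r.tip_extent is the distance from the TCP to the fingertips, in mm); z points along the fingers, y is the direction in which the jaws open and shut (so a half turn about z gives the same grasp; the last joint's range is limited). The gripper opens to 85 mm and grips with 20 to 120 N. Pads are 22 mm wide; open, the fingers measure 114 mm over their backs; the gripper's body (76 mm by 85 mm) begins 54 mm behind the grasp point. The pads swing forward as they close: fully open they stand 13 mm farther back than shut.
Start: joints at [-81.326, 7.471, 85.268, -0, 87.261, -4.893], TCP at [140.776, -583.256, 239.292] pointing down, gripper open.
Joint ranges: [-169.43, 169.43], [-51.17, 129.36], [1.28, 143.12], [-76.62, 256.62], [0, 156.53], [-152.29, 152.29]. Speed limits (degrees/s): [136.94, 136.94, 159.86, 180, 180, 180].

## Interface

Orientations are given as [roll, pitch, yaw] about the fixed x, y, z axes, in that order (R = Rz(yaw) Ry(pitch) Rx(roll)).
In Python, from bench import sensors, viewer, hand_in, r gives the robot as it stands. The module is installed in compiled form; this text tells all that it offers.
- The arm moves only by the tool move_arm, never from a script. Its argument "rows" is a list that holds one entry, the list of rows, each a list of 6 numbers: the shift along the tool's x, y, z in m, then the turn, a rotation vector about the tool's x, y, z in degrees. In form: [[[tx, ty, tz, rx, ry, rz], ...]]. A call has 1 to 20 rows; each row is the pose to reach, as a shift and turn from the pose commanded when the call began, along the tool's axes at that moment; what a row does not reach only later rows make up. A row lasts 1/10 s, in which the tool goes at most 50 mm and 8.59 degrees, less where a joint would pass 70% of its speed; a pose out of reach is approached as far as the arm can. A call with a gripper value outside its range is refused whole. "grip" is the opening, from 0 (shut) to 1 (fully open), set as the call begins (left out, the last holds). The fingers move at their own pace and stop on an object; "newtons" is the grip in N (left out, the last holds). Time passes only in rows, so rows that repeat a pose let the fingers close. It gives the time, the measured TCP pose, the force and the opening at its end, in the units of the state.
- sensors.sense(): the state, without advancing time (a new reading comes with each control period).
- viewer.snapshot(name): name is "scene" or "top"; returns a dict with "color" (384x512x3 uint8, red, green, blue), "camera_matrix" (3x3 intrinsics, pixels), "k1" (the pictures are not rectified: a ray, as slopes to the right and down, at radius r is drawn at 1 + k1 r^2 times it, then the intrinsics apply), "R" (3x3) and "t" (3): a world point X has camera coordinates R X + t. Camera axes: x right, y down, z forward; pixel columns grow to the right and rows downward; lengths in mm; the calibration is good to about 2 mm. A picture is of the moment at which its call begins. There is no depth.
- hand_in(): hands the job in, once; it reports no verdict.
The state is a dict: "time": time; "joint_pos": joint angles; "qd": joint speeds; "joint_efforts": joint torques, N m; "tool_pos": TCP position; "tcp_rot": TCP orientation; "ft_force": force on the tool from outside, world axes, zero at the start; "wrist_torque": the same for the moment, N m; "finger_gap": finger opening in mm.
Only numpy, scipy, OpenCV 4.12 (cv2) and the standard library are available. Lean on these libraries where they do the work, as an engineer would, in place of code of your own. Each camera call takes 0.05 s, during which the arm holds its last target.

## Task

Check the brake on the donated handlebar: with the outside of your fingers, and without gripping anything, gently press the red lever in towards the bar until it comes up against its stop short of the bar, let it spring all the way back out, then press it in to its stop again and keep holding it there; the program finishes while still holding the lever in. Keep your fingers out of the space between lever and bar, do not touch the bar or its grip, do not shift the stand, and leave the crockery and other things alone.

Things in the scene. Friction and masses are not known exactly. Their poses are not given: they have to be found in the camera images.
- stand: Loose 5 kg stand: grey foot 200 (x) by 180 (y) by 18 mm; a 28 mm post at (0, -35) mm holds the handlebar in a clamp 50 by 34 mm, top 173 mm up. Origin: centre of the foot's underside. x: the direction in which the lever is pressed, lever to bar; y: along the bar from the lever's pivot end to its free end; z up. Slides or tips from about 30 N at lever height.
- grip: Level handlebar fixed in the stand along its y, 250 mm long, 22 mm steel; black rubber grip 32 mm thick (end flange 38) over y = -5 to 125 mm; black 38 mm clamp at y = -71 to -99 with a bracket out to x = -57 mm holding the lever's pivot, up to 19 mm above and below the axis. Origin: on the bar's axis, 150 mm above the foot's centre; axes as the stand's.
- lever (a joint): Red lever: 0 rad fully out, 0.34 at its stop. Upright pivot at x -45, y -85 mm from the grip's origin. Straight blade 10 mm thick, 20 high, centred on the bar's height, ending in a 22 mm ball 147 mm from the pivot. Out, it splays 0.34 rad from the bar; at the stop it is parallel to it, 24 mm clear of the rubber. Sprung outwards: 1.5 N at lever_pad to start, 6 N near the stop.
- lever_pad (a point): Where to press: middle of the blade's outer face, 105 mm from the pivot, mid-height, 150 mm above the table. Turns with the lever: x through the blade towards the bar, y along the blade to its free end, z up. Travels about 35 mm to the stop, which is springy (a few N more per mm beyond it). Outside and below it the air is free down to the foot.
- mug: white mug, 76 mm across, 85 high; bystander, origin at its underside's centre
- eggcup: blue egg cup, 50 mm across, 66 high; bystander, origin at its underside's centre
- candlestick: brass candlestick, 72 mm foot, 110 high; bystander, origin at its underside's centre
- wrench: 150 mm wrench lying flat; bystander, origin at its underside's centre half-way along
- jar: glass jar with a steel cap, 70 mm across, 95 high; bystander, origin at its underside's centre
- bowl: orange bowl, 140 mm across, 60 high; bystander, origin at its underside's centre

How it is judged:
By the outcome, as a careful person would: the job done as asked, in the order asked, and still so for the second after the job is handed in, while the arm keeps its last pose, push and grip.
It also fails if it takes over 38 s, if anything falls off the work surface, if the arm or the gripper's body presses on something with over 40 N, if the wrist force passes 120 N, or if a joint passes its speed limit or range.

## Working session

There is one attempt and no reset: what is moved stays moved. The work goes in short steps, Python scripts to look and compute and a tool call to move; the robot and the scene stay as the last step left them, time stands still between calls to the robot, and variables do not carry over. Pictures are saved under pics/ and viewed, and the job is handed in when it is done.

Besides the shell and the picture viewer there is one more tool, called after "Call:" as a command line: name --argument value ..., lists and objects as JSON in quotes. move_arm: Moves the arm, as the interface text tells. Its arguments: {"type":"object","properties":{"rows":{"type":"array","items":{"type":"array","items":{"type":"array","items":{"type":"number"}}}},"grip":{"type":"number"},"newtons":{"type":"number"}},"required":["rows"]}

```bash
mkdir -p pics; python3 - <<'E'
from bench import sensors, viewer, r
import cv2, pickle
s=sensors.sense(); print(s)
for n in("scene","top"):
    d=viewer.snapshot(n); pickle.dump(d,open(n+".pkl","wb"))
    print(n,d["camera_matrix"],d["k1"],d["R"],d["t"])
    cv2.imwrite(f"pics/{n}0.png",cv2.resize(d["color"][:,:,::-1],(800,600),interpolation=cv2.INTER_CUBIC))
E
```

```text
{'time': 0.0, 'joint_pos': array([-8.13252433e+01,  7.51569521e+00,  8.53284216e+01,  1.98844770e-03,
        8.72631508e+01, -4.89283166e+00]), 'qd': array([ 0.01425244,  0.06393705, -0.05179357,  0.00958071, -0.14455061,
       -0.01130777]), 'joint_efforts': array([ 7.40130508e-04, -5.69405365e+01, -5.00544262e+01, -9.44805424e-05,
        1.48853171e-02,  5.93620598e-06]), 'tool_pos': array([ 140.71014017, -582.71464079,  238.2465352 ]), 'tcp_rot': array([-1.79893293e+02, -1.11278564e-02,  1.35674812e+01]), 'ft_force': array([ 1.20437024, -0.93328333, -0.37261761]), 'wrist_torque': array([-0.02607183,  0.00989179,  0.01321343]), 'finger_gap': 85.1795182882728}
scene [[477.45627844   0.         259.16823469]
 [  0.         477.45627844 194.100327  ]
 [  0.           0.           1.        ]] 0.011857655077219524 [[-0.33777471  0.94116732  0.01059806]
 [ 0.68815573  0.25462223 -0.67941829]
 [-0.64214479 -0.2221972  -0.73367463]] [ 261.53574865 -301.72703087 1877.18162408]
top [[354.98272644   0.         253.0299267 ]
 [  0.         354.98272644 194.54237561]
 [  0.           0.           1.        ]] -0.009972139760302144 [[-0.02687739 -0.99956449 -0.01218307]
 [-0.98913779  0.02835496 -0.14423046]
 [ 0.1445131   0.0081742  -0.98946912]] [ -59.86532749  558.22812818 1104.98858287]
```

View pics/scene0.png

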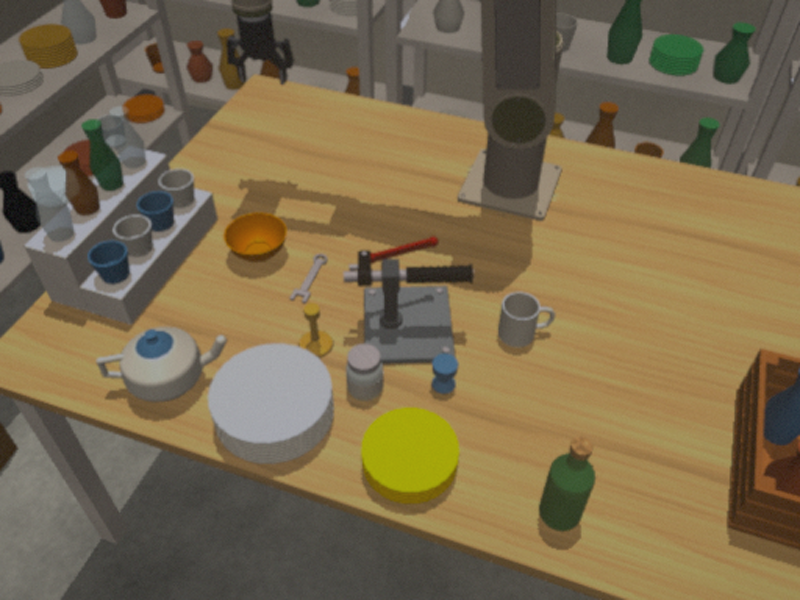

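View pics/top0.png

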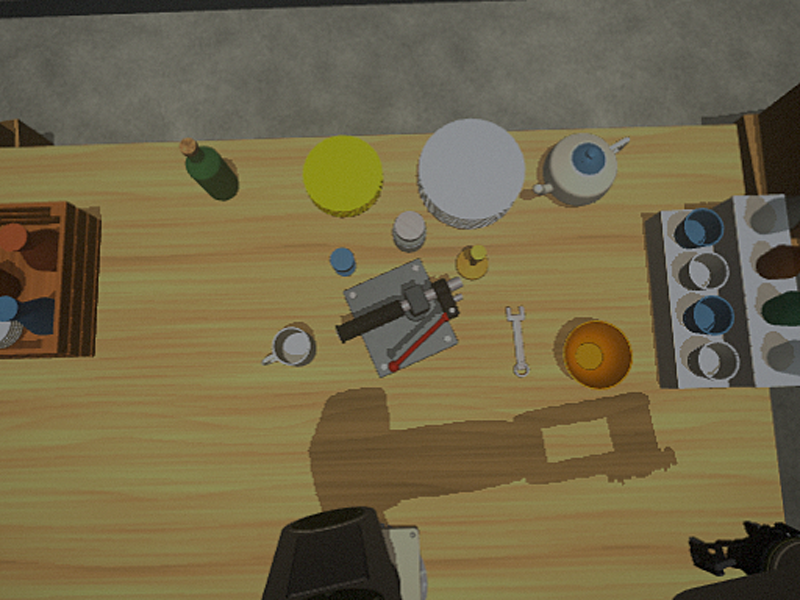

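The red lever is on the robot's side of the bar: pivot near (452,311) and ball near (394,366) in the enlarged top view. I'll enlarge both views to measure it.

```bash
python3 - <<'E'
import cv2,pickle
d=pickle.load(open("top.pkl","rb"))["color"][:,:,::-1]
cv2.imwrite("pics/topc.png",cv2.resize(d[160:248,208:308],None,fx=6.5,fy=6.5,interpolation=cv2.INTER_CUBIC))
d=pickle.load(open("scene.pkl","rb"))["color"][:,:,::-1]
cv2.imwrite("pics/scenec.png",cv2.resize(d[145:235,210:310],None,fx=6.5,fy=6.5,interpolation=cv2.INTER_CUBIC))
E
```

```text
(no output)
```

View pics/topc.png

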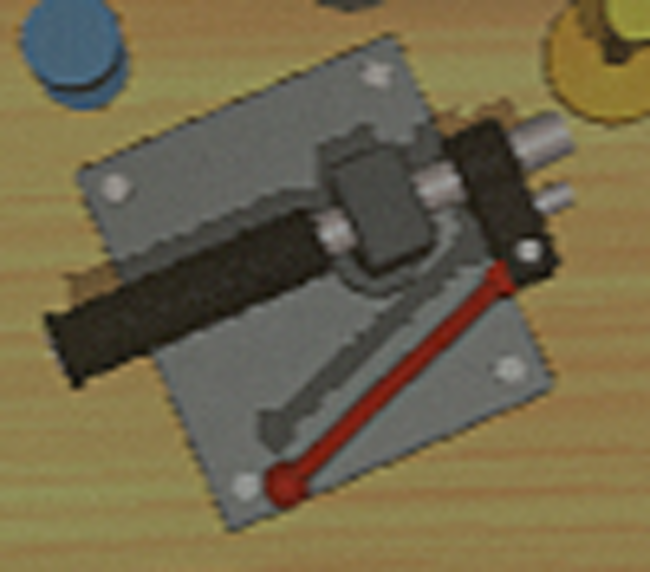

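View pics/scenec.png

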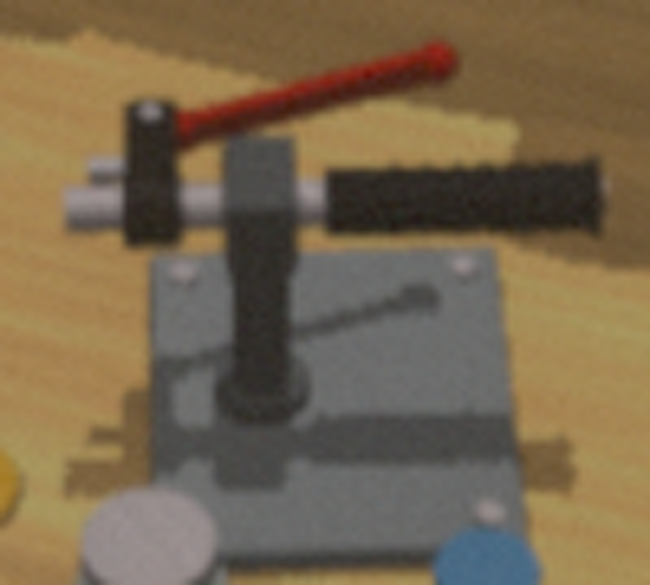

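```bash
cat >h.py <<'E'
import numpy as np,pickle
def proj(d,X):
    c=d["R"]@np.asarray(X,float)+d["t"]; s=c[:2]/c[2]; s=s*(1+d["k1"]*(s@s)); K=d["camera_matrix"]
    return np.array([K[0,0]*s[0]+K[0,2],K[1,1]*s[1]+K[1,2]])
def S2W(p,q):
    a=np.radians(p[2]);c,s=np.cos(a),np.sin(a)
    return np.array([p[0]+c*q[0]-s*q[1],p[1]+s*q[0]+c*q[1],q[2]])
E
cat >fit.py <<'E'
from h import *
from scipy.optimize import least_squares
T=pickle.load(open("top.pkl","rb"));S=pickle.load(open("scene.pkl","rb"))
a=.34;ball=(-45-147*np.sin(a),-85+147*np.cos(a),150)
ob=[(T,(100,-90,18),(395,33)),(T,(100,90,18),(78,172)),(T,(-100,90,18),(232,532)),(T,(-100,-90,18),(553,385)),
(T,ball,(286,484)),(T,(-45,-85,169),(530,250)),(T,(0,125,150),(60,350)),
(S,(-100,-90,18),(152,252)),(S,(-100,90,18),(495,250)),(S,(100,90,18),(527,550)),(S,ball,(440,60)),(S,(-45,-85,169),(150,110)),(S,(0,125,150),(602,198))]
px=lambda d,m:np.array([208,160] if d is T else [210,145])+(np.array(m)+.5)/6.5-.5
def f(p,sel=None): return np.concatenate([(proj(d,S2W(p,q))-px(d,m)) for d,q,m in ob])
x=least_squares(f,[500,0,20],loss="soft_l1");print(x.x);print(f(x.x).reshape(-1,2).round(2))
pv=S2W(x.x,(-45,-85,150)); print("pivot",pv)
for th in(0,.34):
    b=.34-th; dr=np.array([-np.sin(b),np.cos(b)]);n=np.array([np.cos(b),np.sin(b)])
    q=np.array([-45,-85])+105*dr-5*n; print("pad",S2W(x.x,(*q,150)),"ndir deg",x.x[2]+np.degrees(b))
print("ball",S2W(x.x,ball))
E
python3 fit.py
```

```text
[534.59367116 -82.67852223  21.86166883]
[[ 0.02 -0.68]
 [-1.07 -0.79]
 [-0.98 -0.18]
 [ 0.5   0.25]
 [-0.38 -0.46]
 [-0.24  0.02]
 [-1.13  0.05]
 [-0.67 -0.76]
 [ 0.   -1.47]
 [-0.07 -1.27]
 [-0.74  0.12]
 [-0.27 -0.53]
 [-0.22 -0.52]]
pivot [ 524.48101281 -178.32231001  150.        ]
pad [ 451.36882332 -102.79345626  150.        ] ndir deg 41.3422338642291
pad [480.74205287 -82.73515928 150.        ] ndir deg 21.861668829781113
ball [427.37938953 -67.95802794 150.        ]
```

Call:
move_arm --rows '[[[0.018,-0.018,0,0,0,-6],[0.037,-0.037,0,0,0,-12],[0.055,-0.055,0,0,0,-18],[0.073,-0.073,0,0,0,-24],[0.092,-0.092,0,0,0,-30],[0.11,-0.11,0,0,0,-36],[0.128,-0.128,0,0,0,-42],[0.146,-0.147,0,0,0,-48],[0.165,-0.166,0,0,0,-54],[0.183,-0.184,0,0,0,-60],[0.201,-0.202,0,0,0,-66],[0.22,-0.221,0,0,0,-72],[0.238,-0.239,0,0,0,-78],[0.256,-0.258,0,0,0,-84],[0.275,-0.276,0,0,0,-90],[0.293,-0.294,0,0,0,-96],[0.311,-0.313,0,0,0,-102],[0.33,-0.331,0,0,0,-108],[0.348,-0.35,0,0,0,-113],[0.366,-0.368,0,0,0,-117.8]]]' --grip 0

```text
time: 2.1
tool_pos: [410.4, -138.5, 238.9]
tcp_rot: [-180.0, -0.0, 131.6]
ft_force: [0.7, -0.2, 0.2]
finger_gap: 0.3
```

Call:
move_arm --rows '[[[0,0,0.015,0,0,0],[0,0,0.03,0,0,0],[0,0,0.045,0,0,0],[0,0,0.06,0,0,0],[0,0,0.075,0,0,0],[0,0,0.088,0,0,0],[0,0,0.096,0,0,0],[0,0,0.099,0,0,0],[0,0,0.099,0,0,0],[0,0,0.099,0,0,0]]]'

```text
time: 3.1
tool_pos: [410.6, -139.9, 140.9]
tcp_rot: [180.0, 0.1, 131.4]
ft_force: [-0.6, -0.1, 0.0]
finger_gap: 0.1
```

```bash
cat >look.py <<'E'
import sys,cv2,pickle
from bench import sensors,viewer
s=sensors.sense();print({k:s[k].round(2) if hasattr(s[k],'round') else s[k] for k in("time","tool_pos","tcp_rot","ft_force","joint_pos")})
import numpy as np
o=[]
for n,(a,b,c,d) in(("top",(160,248,208,308)),("scene",(130,235,205,315))):
    im=viewer.snapshot(n);pickle.dump(im,open(f"{n}_{sys.argv[1]}.pkl","wb"))
    o.append(cv2.resize(im["color"][a:b,c:d,::-1],(400,400*(b-a)//(d-c)),interpolation=cv2.INTER_CUBIC))
h=max(i.shape[0] for i in o)
o=[cv2.copyMakeBorder(i,0,h-i.shape[0],0,0,0) for i in o]
cv2.imwrite(f"pics/l{sys.argv[1]}.png",np.hstack(o))
E
python3 look.py 1
```

```text
{'time': 3.1, 'tool_pos': array([ 410.64, -139.9 ,  140.93]), 'tcp_rot': array([1.7998e+02, 5.0000e-02, 1.3136e+02]), 'ft_force': array([-0.65, -0.06,  0.02]), 'joint_pos': array([-25.59, -15.36, 117.46,   0.  ,  77.84, -66.95])}
```

View pics/l1.png

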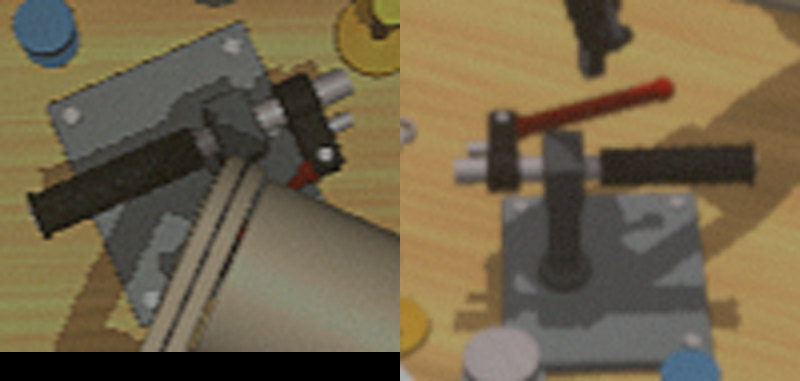

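The scene view shows the finger tips (590,70 in the composite) outside and behind the red lever, clear of everything. The arm blocks the top view. Next I'll approach to just short of contact.

Call:
move_arm --rows '[[[0,0.006,0,0,0,0],[0,0.012,0,0,0,0],[0,0.018,0,0,0,0],[0,0.024,0,0,0,0],[0,0.029,0,0,0,0],[0.001,0.033,0,0,0,0],[0.001,0.035,0,0,0,0],[0.001,0.036,0,0,0,0],[0.001,0.036,0,0,0,0]]]'

```text
time: 4.1
tool_pos: [436.6, -115.1, 140.3]
tcp_rot: [-180.0, 0.0, 131.4]
ft_force: [0.0, -0.1, 1.3]
finger_gap: -0.2
```

```bash
python3 look.py 2
```

```text
{'time': 4.1, 'tool_pos': array([ 436.63, -115.11,  140.3 ]), 'tcp_rot': array([-180.  ,    0.  ,  131.37]), 'ft_force': array([ 0.05, -0.07,  1.28]), 'joint_pos': array([-21.28, -12.15, 114.86,  -0.  ,  77.29, -62.65])}
```

View pics/l2.png

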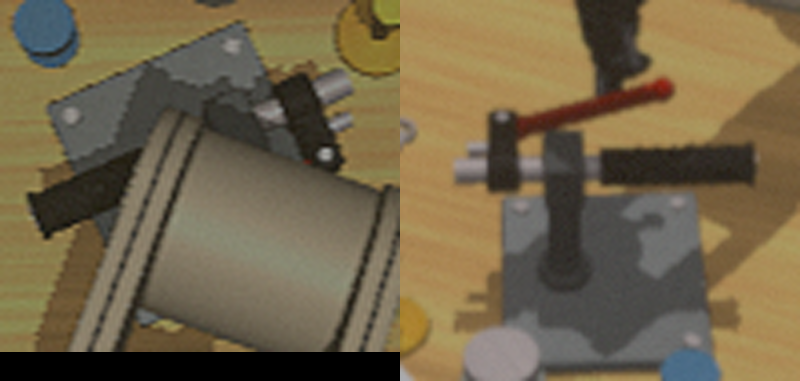

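Call:
move_arm --rows '[[[0,0.0015,0,0,0,0],[0,0.003,0,0,0,0],[0,0.0045,0,0,0,0],[0.0005,0.0075,0,0,0,1.7],[0.001,0.011,0,0,0,3.4],[0.0013,0.014,0,0,0,5.2],[0.0016,0.017,0,0,0,6.9],[0.0017,0.0205,0,0,0,8.6],[0.0018,0.0235,0,0,0,10.3],[0.0018,0.0235,0,0,0,10.3],[0.0018,0.0235,0,0,0,10.3]]]'

```text
time: 5.3
tool_pos: [452.8, -98.4, 140.3]
tcp_rot: [-180.0, 0.0, 121.1]
ft_force: [-2.3, -1.4, 1.5]
finger_gap: 0.4
```

```bash
python3 look.py 3
```

```text
{'time': 5.3, 'tool_pos': array([452.83, -98.43, 140.31]), 'tcp_rot': array([-179.96,    0.  ,  121.12]), 'ft_force': array([-2.27, -1.41,  1.53]), 'joint_pos': array([-1.8580e+01, -1.0090e+01,  1.1308e+02, -3.0000e-02,  7.7030e+01,
       -4.9700e+01])}
```

View pics/l3.png

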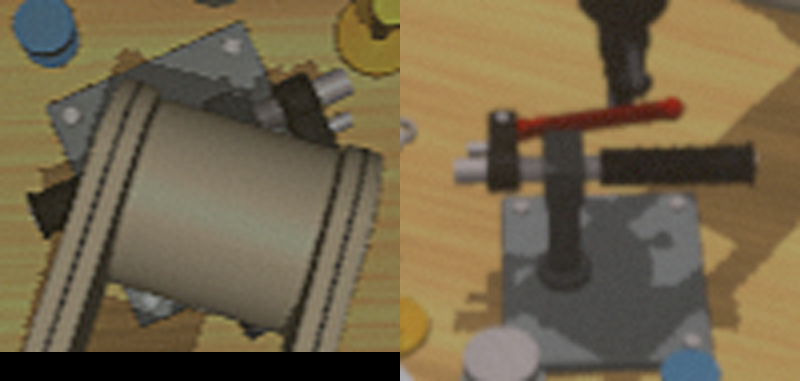

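Lever swung about halfway, 2.7 N along the press, stand unmoved. Continuing.

Call:
move_arm --rows '[[[0.0004,0.002,0,0,0,1.1],[0.0007,0.004,0,0,0,2.3],[0.001,0.0063,0,0,0,3.4],[0.0012,0.0085,0,0,0,4.6],[0.0014,0.0105,0,0,0,5.7],[0.0016,0.0127,0,0,0,6.9],[0.0016,0.0127,0,0,0,6.9]]]'

```text
time: 6.1
tool_pos: [463.2, -90.2, 140.2]
tcp_rot: [-180.0, 0.0, 114.1]
ft_force: [-3.9, -3.0, 1.3]
finger_gap: -0.3
```

```bash
python3 look.py 4
```

```text
{'time': 6.1, 'tool_pos': array([463.24, -90.19, 140.25]), 'tcp_rot': array([-179.99,    0.  ,  114.12]), 'ft_force': array([-3.89, -3.01,  1.3 ]), 'joint_pos': array([-1.7240e+01, -8.6800e+00,  1.1183e+02, -1.0000e-02,  7.6850e+01,
       -4.1360e+01])}
```

View pics/l4.png

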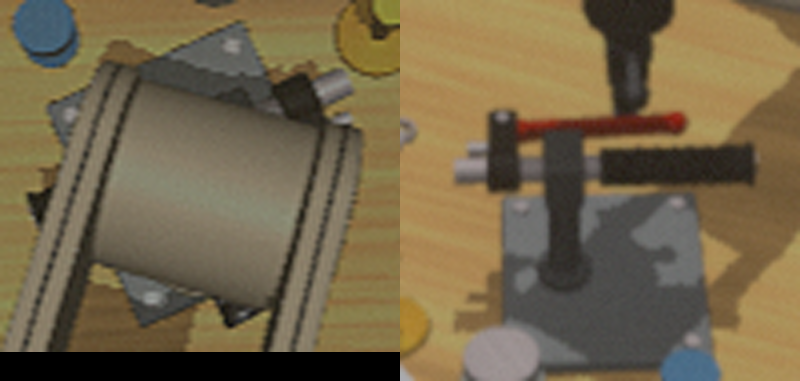

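Call:
move_arm --rows '[[[0.0002,0.001,0,0,0,0.6],[0.0004,0.002,0,0,0,1.1],[0.0005,0.003,0,0,0,1.6],[0.0005,0.003,0,0,0,1.6],[0.0005,0.003,0,0,0,1.6]]]'

```text
time: 6.7
tool_pos: [465.5, -88.7, 140.2]
tcp_rot: [-180.0, -0.0, 112.6]
ft_force: [-5.1, -2.8, 2.6]
finger_gap: -0.1
```

Call:
move_arm --rows '[[[0,0.001,0,0,0,0.4],[0,0.001,0,0,0,0.4],[0,0.001,0,0,0,0.4]]]'

```text
time: 7.0
tool_pos: [466.3, -88.2, 140.3]
tcp_rot: [-180.0, -0.0, 112.2]
ft_force: [-4.5, -2.6, 2.3]
finger_gap: 0.1
```

Call:
move_arm --rows '[[[0,0.001,0,0,0,0],[0,0.001,0,0,0,0],[0,0.001,0,0,0,0]]]'

```text
time: 7.3
tool_pos: [467.2, -87.8, 140.3]
tcp_rot: [-180.0, -0.0, 112.2]
ft_force: [-5.7, -1.7, 3.5]
finger_gap: 0.3
```

Call:
move_arm --rows '[[[0,0.001,0,0,0,0],[0,0.001,0,0,0,0],[0,0.001,0,0,0,0]]]'

```text
time: 7.6
tool_pos: [467.5, -87.6, 140.2]
tcp_rot: [-179.9, -0.0, 112.2]
ft_force: [-9.1, -3.4, 5.0]
finger_gap: 0.0
```

Call:
move_arm --rows '[[[0,0.001,0,0,0,0],[0,0.001,0,0,0,0],[0,0.001,0,0,0,0]]]'

```text
time: 7.9
tool_pos: [467.8, -87.5, 140.2]
tcp_rot: [-179.8, -0.1, 112.2]
ft_force: [-12.8, -3.8, 7.1]
finger_gap: -0.2
```

```bash
python3 look.py 5
```

```text
{'time': 7.9, 'tool_pos': array([467.84, -87.47, 140.16]), 'tcp_rot': array([-1.7981e+02, -5.0000e-02,  1.1217e+02]), 'ft_force': array([-12.85,  -3.78,   7.13]), 'joint_pos': array([-1.6710e+01, -7.8200e+00,  1.1107e+02, -8.0000e-02,  7.6930e+01,
       -3.8860e+01])}
```

View pics/l5.png

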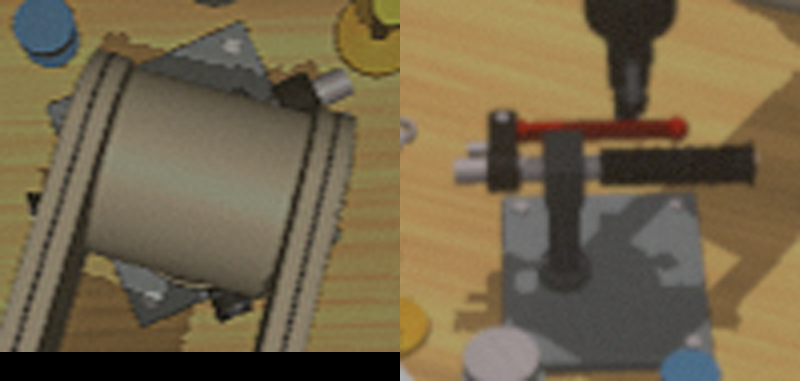

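The stop is reached: force rose from 6 to 13 N over 2 mm commanded with the tool nearly still. The lever looks parallel to the bar with a gap, and the stand hasn't moved. Next I let it spring fully out, with a clear gap to the finger.

Call:
move_arm --rows '[[[0,-0.001,0,0,0,0],[0,-0.002,0,0,0,0],[-0.0007,-0.005,0,0,0,-1.7],[-0.0014,-0.008,0,0,0,-3.4],[-0.0022,-0.011,0,0,0,-5.2],[-0.003,-0.0145,0,0,0,-6.9],[-0.004,-0.0175,0,0,0,-8.6],[-0.0052,-0.0205,0,0,0,-10.3],[-0.0064,-0.0235,0,0,0,-12],[-0.0076,-0.0265,0,0,0,-13.7],[-0.009,-0.0295,0,0,0,-15.5],[-0.0106,-0.0325,0,0,0,-17.3],[-0.0125,-0.036,0,0,0,-19.2],[-0.0137,-0.0395,0,0,0,-19.2],[-0.015,-0.0435,0,0,0,-19.2],[-0.0165,-0.0475,0,0,0,-19.2],[-0.0165,-0.0475,0,0,0,-19.2],[-0.0165,-0.0475,0,0,0,-19.2]]]'

```text
time: 9.8
tool_pos: [431.7, -120.4, 140.4]
tcp_rot: [180.0, 0.0, 131.3]
ft_force: [0.7, 0.1, -0.1]
finger_gap: -0.4
```

```bash
python3 look.py 6
```

```text
{'time': 9.8, 'tool_pos': array([ 431.66, -120.38,  140.41]), 'tcp_rot': array([1.7998e+02, 2.0000e-02, 1.3134e+02]), 'ft_force': array([ 0.75,  0.13, -0.07]), 'joint_pos': array([-2.2150e+01, -1.2770e+01,  1.1537e+02,  1.0000e-02,  7.7370e+01,
       -6.3490e+01])}
```

View pics/l6.png

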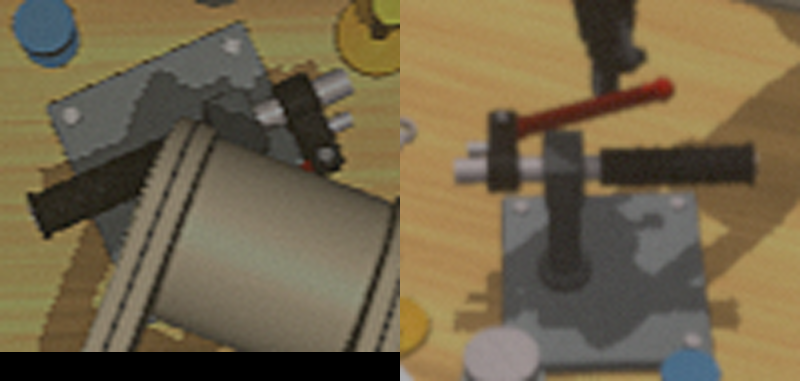

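The lever is fully out again (ball back at (662,88)), no force, stand at the same pixels. Now the second press.

Call:
move_arm --rows '[[[0,0.003,0,0,0,0],[0,0.006,0,0,0,0],[0,0.009,0,0,0,0],[0,0.0115,0,0,0,0],[0.0003,0.0145,0,0,0,1.7],[0.0006,0.0175,0,0,0,3.4],[0.0009,0.0205,0,0,0,5.2],[0.0012,0.024,0,0,0,6.9],[0.0014,0.027,0,0,0,8.6],[0.0014,0.03,0,0,0,10.3],[0.0013,0.0335,0,0,0,12],[0.0012,0.0365,0,0,0,13.7],[0.001,0.0395,0,0,0,15.4],[0.0008,0.0425,0,0,0,17.2],[0.0006,0.045,0,0,0,18.4],[0.0004,0.047,0,0,0,19.2],[0.0002,0.048,0,0,0,19.2],[0.0001,0.049,0,0,0,19.2],[0.0001,0.049,0,0,0,19.2]]]'

```text
time: 11.8
tool_pos: [467.5, -88.3, 140.1]
tcp_rot: [-179.9, 0.0, 112.2]
ft_force: [-5.7, -3.3, 3.7]
finger_gap: -0.1
```

Call:
move_arm --rows '[[[0,0.001,0,0,0,0],[0,0.001,0,0,0,0],[0,0.001,0,0,0,0]]]'

```text
time: 12.1
tool_pos: [467.8, -88.2, 140.1]
tcp_rot: [-179.8, -0.0, 112.2]
ft_force: [-9.6, -4.6, 5.7]
finger_gap: 0.2
```

```bash
python3 look.py 7
```

```text
{'time': 12.1, 'tool_pos': array([467.79, -88.17, 140.05]), 'tcp_rot': array([-1.7978e+02, -1.0000e-02,  1.1216e+02]), 'ft_force': array([-9.56, -4.63,  5.69]), 'joint_pos': array([-16.75,  -7.79, 111.06,  -0.13,  76.91, -38.88])}
```

View pics/l7.png

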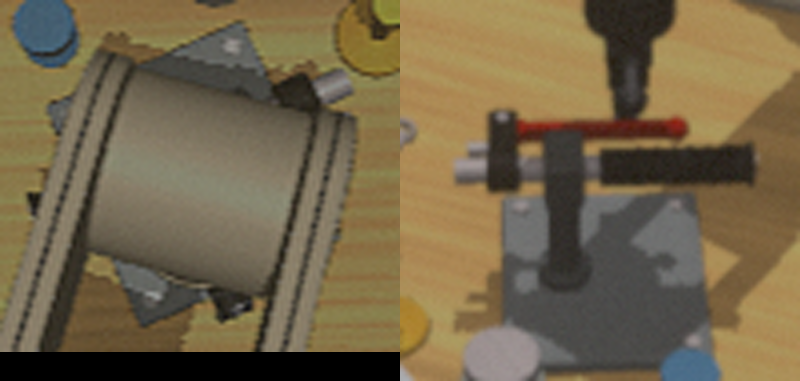

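Call:
move_arm --rows '[[[0,0.0005,0,0,0,0],[0,0.0005,0,0,0,0],[0,0.0005,0,0,0,0],[0,0.0005,0,0,0,0],[0,0.0005,0,0,0,0],[0,0.0005,0,0,0,0]]]'

```text
time: 12.8
tool_pos: [468.0, -88.1, 140.0]
tcp_rot: [-179.7, -0.0, 112.2]
ft_force: [-11.3, -5.9, 6.8]
finger_gap: -0.2
```

```bash
python3 look.py 8; python3 - <<'E'
import pickle,numpy as np,cv2
for k in (4,5,7,8):
    d=pickle.load(open(f"scene_{k}.pkl","rb"))["color"].astype(int)[130:235,205:315]
    m=(d[...,0]>110)&(d[...,1]<60)&(d[...,2]<60); y,x=np.nonzero(m); i=x>x.max()-6
    print(k,len(x),x[i].mean(),y[i].mean(), np.polyfit(x,y,1))
a,b=[pickle.load(open(f"scene{k}.pkl","rb"))["color"][180:235,225:300].astype(np.float32).mean(2) for k in("","_8")]
print(cv2.phaseCorrelate(a[35:],b[35:]))
E
```

```text
{'time': 12.8, 'tool_pos': array([467.95, -88.1 , 140.05]), 'tcp_rot': array([-1.7974e+02, -2.0000e-02,  1.1215e+02]), 'ft_force': array([-11.33,  -5.9 ,   6.83]), 'joint_pos': array([-16.72,  -7.73, 111.01,  -0.15,  76.94, -38.84])}
4 27 75.0 32.30769230769231 [-0.04439842 35.64025358]
5 31 75.83333333333333 34.0 [-9.98760404e-03  3.47496724e+01]
7 34 75.33333333333333 34.0 [-1.00694478e-02  3.47520018e+01]
8 34 75.42857142857143 33.92857142857143 [-1.25142655e-02  3.48720830e+01]
((0.29333487323786045, -0.2681748434178992), 0.6830843993822734)
```

Lever at the stop again, same angle as the first press, with a steady 12.8 N and the stand unmoved. Handing in.

```bash
python3 -c "
from bench import hand_in
print(hand_in())"
```

```text
the job is handed in; nothing more can be done
None
```

I pressed the lever to its stop with the back of the closed fingers, let it spring fully out, then pressed it to the stop again. The job was handed in at 12.8 s with the lever still held in.

- **First press:** the force rose from about 6 N to 13 N horizontally over the last 2 mm of commanded travel, with the tool almost still. That is the lever meeting its stop.
- **Release:** the finger backed well clear, the force fell to about zero, and the lever's ball returned to its starting place in the picture.
- **Second press and hold:** the force is 12.8 N horizontally, plus about 7 N vertically, probably friction at the finger. The lever's angle in the picture matches the first press. It is parallel to the bar with a visible gap.
- **Stand:** it looks unmoved. An image comparison gave a shift of about 0.3 pixel, but that match was weak (0.68) because the arm's shadow had changed.
- **Other objects:** I did not check the crockery and other things separately. The arm's path stayed clear of them, and the force readings showed no contact apart from the lever.

The arm blocked the top camera during the presses, so these picture checks rely on the scene camera only.

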